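# Slide the packed crate home into the packing rack

### The arm

A 6-joint arm with a two-finger parallel gripper is mounted at the origin on the work surface. World frame = base frame: x ahead of the robot, y to its left, z up, the work surface at z = 0. Lengths are in m, angles in rad, forces in N, time in s.
With the tool pointing down it reaches from about 0.425 to 1.125 m from the base axis. Payload 14.9 kg.
Tool frame: the origin (TCP) lies on the centre line of the jaws, within the pads' length; the fingertips stand 17 mm ahead of it and the grasp point (between the pads) lies 2 mm behind it; y points along the fingers, z is the direction in which the jaws open and shut, and the axes are right-handed (so a half turn about y gives the same grasp; the last joint's range is limited). The gripper opens to 91 mm and grips with 3 to 60 N. Pads are 32 mm wide; open, the fingers measure 118 mm over their backs; the gripper's body (76 mm by 178 mm) begins 60 mm behind the grasp point.
Start: joints at [-0.033, 0.379, 1.734, -0, 1.028, -0.033], TCP at [0.7, -0, 0.231] pointing down, gripper open.
Joint ranges: [-2.77, 2.77], [-0.74, 2.19], [0, 2.66], [-1.06, 4.2], [0.31, 2.87], [-3.08, 3.08]. Speed limits (rad/s): [1.89, 1.89, 2.39, 3.14, 3.14, 3.14].

### API

Orientations are given as a unit quaternion [x, y, z, w].
In Python, from station import env, cams gives the robot as it stands. Calls block until the motion is done:
- env.movep(position, orientation): joint-space move of the TCP to a pose.
- env.move_linear(position, feed=0.15, rot=None): straight line of the TCP; rot=None keeps the orientation; feed is the mean speed in m/s.
- env.move_j(angles): joint-space move.
- env.grip(opening, force=None): opening from 0.0 (shut) to 1.0 (fully open); force is the grip in N (None keeps the last); returns when the fingers have stopped.
- env.dwell(seconds).
- env.solve_ik(position, orientation): joint angles nearest the present ones, or None.
- env.sense(): the state.
- cams.get_image(name): name is "scene" or "side" or "wrist"; returns the picture (480x640x3 uint8, blue, green, red); there is no depth.
- cams.get_calibration(name): a dict with "fx", "fy", "cx", "cy" (pixels), "cam_to_world" (4x4, takes a point from camera to world coordinates). Camera axes: x right, y up, looking along -z (the intrinsics and any distortion apply to the point x, -y, -z); pixel columns grow to the right and rows downward; lengths in m; the calibration is good to about 2 mm. A picture is of the moment at which its call begins: read the wrist's pose just before it. get_calibration takes no time and is no camera call; for the wrist camera it gives the pose at the moment of the call.
A pose or a line that the arm cannot do raises env.PlanningError and nothing moves.
- env.sign_off(): hands the job in, once; it reports no verdict.
The state is a dict: "time": time; "q": joint angles; "dq": joint speeds; "tau": joint torques, N m; "tool_pos": TCP position; "ee_rot": TCP orientation; "ft_force": force on the tool from outside, world axes, zero at the start; "torque": the same for the moment, N m; "finger_gap": opening from 0.0 (shut) to 1.0 (fully open).
Only numpy, scipy, OpenCV 4.12 (cv2) and the standard library are available. Lean on these libraries where they do the work, as an engineer would, in place of code of your own. Each camera call takes 0.05 s, during which the arm holds its last target. There are 200 camera calls.

### The job

On the craft-room table, push the packed red crate away from you across the table into the rack bay it stands in front of, until it is fully home: flush against the rack's back board. It is tall and full of glass, so push low near its base to make it slide upright instead of tipping; do not touch its carrying handle, do not lift it, and leave the green crate and everything else where they are.

Things in the scene. Friction and masses are not known exactly. Their poses are not given: they have to be found in the camera images.
- red_crate: Red crate, 110 mm deep (its x), 130 mm wide (y), 200 mm tall, about 0.8 kg, painted slats, jars with brass lids at the top. Origin: centre of its underside; x to the far face, z up. Starts 100 to 140 mm short of home, turned up to 0.25 rad, up to 12 mm off the bay's middle. Slides under 3 to 7 N pushed low; pushed above about 70 mm it may tip.
- red_crate_handle: Wooden carrying handle of the red crate: a round bar 16 mm thick and 130 mm long along the crate's y, its axis 250 mm above the table, over the middle of the crate. Not to be touched. Origin at the centre of the crate's underside.
- green_crate: Green crate, 110 mm deep (its x), 130 mm wide (y), 200 mm tall, about 0.8 kg, painted slats, jars with steel lids at the top. Origin: centre of its underside; x to the far face, z up. Same handle; stands before the other bay, left or right of the red one. Not to be moved.
- rack: Fixed plywood rack, two open-fronted bays, no floor. Origin on the table midway between the bays' home points; x points into the bays, y left. Back board: near face at x = 55 mm, 90 mm high, 382 mm wide, 12 mm thick. Side walls 12 mm thick, 50 mm high, at y = -185, 0, 185 mm, from x = -45 to 55 mm: a bay is 173 mm wide, a crate has about 21 mm each side.
- home_left (a point): Point on the table in the left bay (rack x = 0, y = 92.5 mm) where the origin of a crate lies when it is fully home: far face on the back board, axes parallel to the rack's. Same axes as the rack.
- home_right (a point): The same point in the right bay (rack x = 0, y = -92.5 mm).
- mug: Blue mug, 76 mm wide, 90 mm high, beside the rack on its left, about 250 mm from the rack's middle. Origin under its centre. Bystander.
- ribbon_spool: Yellow ribbon spool, 72 mm wide, 40 mm high, beside the rack on its right. Origin under its centre. Bystander.
- glue_bottle: White glue bottle, 48 mm wide, 140 mm high, to the robot's left. Origin under its centre. Bystander.
- berry_jar: Red jar with brass cap, 64 mm wide, 80 mm high, to the robot's right. Origin under its centre. Bystander.
- gift_box: Blue gift box with white ribbon, 100 x 100 x 50 mm, to the robot's left. Origin under its centre. Bystander.
- brush: Brush lying on the table to the robot's right. Origin under its middle. Bystander.
- wreath_hoop: Wooden wreath hoop lying flat, 150 mm across, 14 mm high, to the robot's left. Origin under its centre. Bystander.

How it is judged:
By the outcome, as a careful person would: the job done as asked, in the order asked, and still so for the second after the job is handed in, with the robot touching nothing.
It also fails if it takes over 38 s, if anything falls off the work surface, if the arm or the gripper's body presses on something with over 40 N, if the wrist force passes 120 N, or if a joint passes its speed limit or range.

## Working session

There is one attempt and no reset: what is moved stays moved. The work goes in short steps, each a Python script; the robot and the scene stay as the last script left them, time stands still between calls to the robot, and variables do not carry over. Pictures are saved under pics/ and viewed, on a budget of 10 in all, crops included, one or two more only if the job needs it, and the job is handed in when it is done.

```bash
ls; mkdir -p pics
python3 - <<'E'
from station import env,cams
import cv2
for n in("scene","side"):
    cv2.imwrite(f"pics/{n}0.png",cams.get_image(n)); c=cams.get_calibration(n); print(n,c)
s=env.sense();print(s["time"],s["tool_pos"],s["ee_rot"])
E
```

```text
pics
scene {'fx': 513.184443715233, 'fy': 513.184443715233, 'cx': 319.0201843025314, 'cy': 243.21403101444014, 'cam_to_world': array([[-0.82188019, -0.42422711,  0.38018984,  1.09315975],
       [ 0.56964729, -0.61656723,  0.5434582 ,  0.87366262],
       [ 0.0038629 ,  0.66323164,  0.74840422,  1.16576458],
       [ 0.        ,  0.        ,  0.        ,  1.        ]])}
side {'fx': 517.8288555921378, 'fy': 517.8288555921378, 'cx': 325.5115648821176, 'cy': 238.03064251849625, 'cam_to_world': array([[ 0.2085814 , -0.80908542,  0.54943115,  1.37334059],
       [ 0.97800362,  0.17350436, -0.11578068, -0.15547659],
       [-0.00165224,  0.56149535,  0.82747825,  1.35722042],
       [ 0.        ,  0.        ,  0.        ,  1.        ]])}
0.1 [6.99677979e-01 1.74436432e-05 2.30353178e-01] [-0.50024616  0.50025274 -0.4997357   0.49976515]
```

View pics/scene0.png

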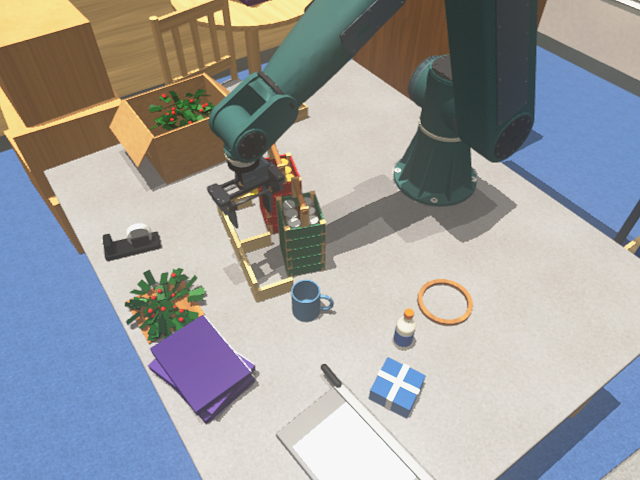

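View pics/side0.png

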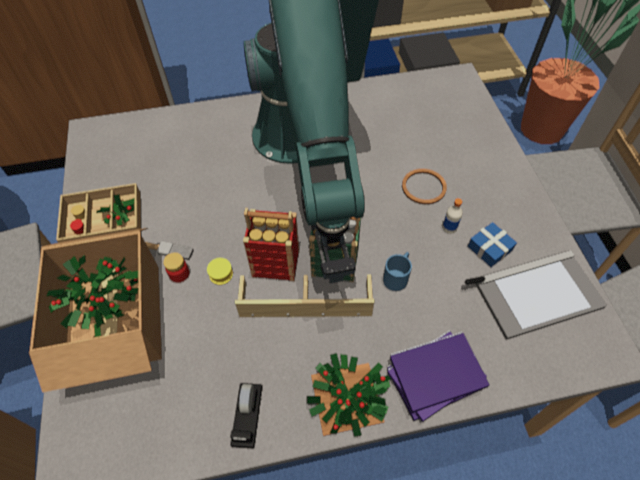

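The side view looks from beyond the rack, with image right = +y. The red crate is at (271,245) before the right bay, and the green one is at (333,250) under the gripper. I'll zoom in on that area.

Run:
```python
import cv2
im=cv2.imread("pics/side0.png")[195:325,225:385]
cv2.imwrite("pics/side0z.png",cv2.resize(im,None,fx=4.5,fy=4.5,interpolation=cv2.INTER_CUBIC))
```

```text
(no output)
```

View pics/side0z.png

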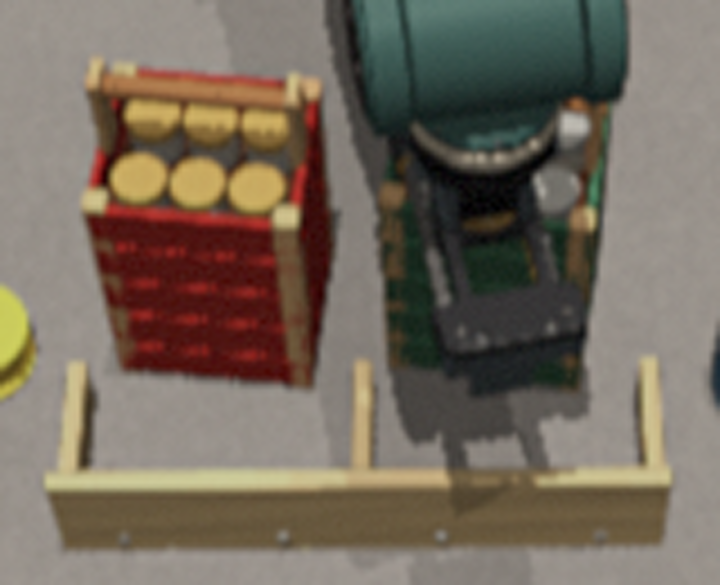

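```bash
cat > h.py <<'E'
import numpy as np
from station import env,cams
from scipy.optimize import least_squares
def proj(c,P):
    T=np.linalg.inv(c["cam_to_world"]); p=P@T[:3,:3].T+T[:3,3]
    return np.c_[c["cx"]+c["fx"]*p[:,0]/-p[:,2], c["cy"]+c["fy"]*(-p[:,1])/-p[:,2]]
def place(v,L):
    c,s=np.cos(v[2]),np.sin(v[2]); L=np.asarray(L,float)
    return np.c_[v[0]+c*L[:,0]-s*L[:,1], v[1]+s*L[:,0]+c*L[:,1], L[:,2]]
def fit(c,L,uv,x0):
    r=least_squares(lambda v:(proj(c,place(v,L))-uv).ravel(),x0,loss="soft_l1"); return r.x,np.round(r.fun.reshape(-1,2),1)
E
python3 - <<'E'
from h import *
c=cams.get_calibration("side"); Z=lambda a:np.array(a)/4.5+[225,195]
rack,e=fit(c,[[.067,-.191,0],[.067,.191,0],[.055,-.191,.09],[.055,.191,.09],[-.045,-.185,.05],[-.045,0,.05],[-.045,.185,.05]],
 Z([[65,547],[662,543],[48,472],[670,467],[77,363],[363,362],[648,357]]),[.85,0,0]); print(rack,e.tolist())
red,e=fit(c,[[.055,-.065,0],[.055,.065,0],[.055,-.065,.2],[.055,.065,.2]],Z([[123,368],[308,387],[95,207],[287,222]]),[.75,-.1,0]);print(red,e.tolist())
g,e=fit(c,[[.055,-.065,0],[.055,.065,0]],Z([[393,370],[580,388]]),[.75,.1,0]);print(g,e.tolist())
c_,s_=np.cos(rack[2]),np.sin(rack[2]);R=np.array([[c_,s_],[-s_,c_]])
print("red in rack",R@(red[:2]-rack[:2]),red[2]-rack[2],"green",R@(g[:2]-rack[:2]))
E
```

```text
[ 0.6635396  -0.06493598 -0.20077443] [[-0.3, 1.4], [0.2, 1.0], [-0.7, -0.2], [0.6, -0.4], [-0.0, -0.4], [0.0, -0.7], [0.2, -0.2]]
[ 0.5329262  -0.13405383 -0.31854527] [[-0.7, 0.4], [0.9, 0.2], [-3.4, -0.9], [1.7, 0.1]]
[ 0.57096131  0.0427484  -0.32105087] [[-0.7, -0.1], [0.7, 0.1]]
red in rack [-0.11420563 -0.09377744] -0.11777083501703708 green [-0.11219392  0.08705854]
```

```bash
cat >> h.py <<'E'
from scipy.spatial.transform import Rotation as Ro
rack=np.array([0.66354,-0.06494,-0.20077]); red=np.array([0.53293,-0.13405,-0.31855])
def orient(psi,a,sg):
    y=np.array([np.sin(a)*np.cos(psi),np.sin(a)*np.sin(psi),-np.cos(a)]); z=sg*np.array([-np.sin(psi),np.cos(psi),0])
    return Ro.from_matrix(np.c_[np.cross(y,z),y,z])
def tcp(cr,gap,a,zl,sg):
    "TCP pose for fingertips gap short of the near face of a crate at cr; zl = height of lowest tip corner"
    d=.017*np.sin(a)+.016*np.cos(a); h=zl+.016*np.sin(a)+.017*np.cos(a)
    p=place(cr,[[-.055-gap-d,0,h]])[0]; return p,orient(cr[2],a,sg).as_quat()
def home(s=0,dy=0): return np.r_[place(rack,[[s,-.0925+dy,0]])[0][:2],rack[2]]
E
python3 - <<'E'
from h import *
print(home(), Ro.from_quat(env.sense()["ee_rot"]).as_matrix().round(2).tolist())
for sg in(1,-1):
  for a in np.radians([25,30,35,40,50]):
    r=[]
    for cr,gap,zl in((red,.03,.25),(red,.03,.3),(red,.03,.012),(red,0,.012),(home(),0,.012)):
        q=env.solve_ik(*tcp(cr,gap,a,zl,sg)); r.append(None if q is None else np.round(q,2).tolist())
    print(sg,round(np.degrees(a)),r)
E
```

```text
[ 0.64509329 -0.15558198 -0.20077   ] [[0.0, -0.0, 1.0], [-1.0, 0.0, 0.0], [-0.0, -1.0, -0.0]]
1 25 [[-0.27, -0.3, 2.4, -0.04, 0.6, -1.5], [-0.27, -0.37, 2.36, -0.03, 0.72, -1.5], None, None, None]
1 30 [[-0.27, -0.33, 2.45, -0.05, 0.5, -1.48], [-0.27, -0.41, 2.4, -0.04, 0.63, -1.49], None, None, None]
1 35 [[-0.26, -0.36, 2.49, -0.08, 0.4, -1.45], [-0.26, -0.44, 2.44, -0.06, 0.54, -1.47], [-0.26, 0.35, 2.54, 3.23, 0.36, 1.53], [-0.27, 0.37, 2.49, 3.23, 0.33, 1.53], None]
1 40 [None, [-0.26, -0.47, 2.48, -0.09, 0.44, -1.45], [-0.26, 0.38, 2.57, 3.22, 0.51, 1.55], [-0.27, 0.4, 2.52, 3.22, 0.47, 1.54], [-0.31, 0.47, 2.31, 2.93, 0.35, 1.69]]
1 50 [None, None, [-0.25, 0.5, 2.6, 3.21, 0.83, 1.57], [-0.26, 0.5, 2.55, 3.21, 0.78, 1.56], [-0.32, 0.53, 2.35, 2.98, 0.62, 1.62]]
-1 25 [[-0.27, -0.3, 2.4, -0.04, 0.6, 1.64], [-0.27, -0.37, 2.36, -0.03, 0.72, 1.64], None, None, None]
-1 30 [[-0.27, -0.33, 2.45, -0.05, 0.5, 1.66], [-0.27, -0.41, 2.4, -0.04, 0.63, 1.65], None, None, None]
-1 35 [[-0.26, -0.36, 2.49, -0.08, 0.4, 1.69], [-0.26, -0.44, 2.44, -0.06, 0.54, 1.67], [-0.26, 0.35, 2.54, 3.23, 0.36, -1.61], [-0.27, 0.37, 2.49, 3.23, 0.33, -1.61], None]
-1 40 [None, [-0.26, -0.47, 2.48, -0.09, 0.44, 1.7], [-0.26, 0.38, 2.57, 3.22, 0.51, -1.59], [-0.27, 0.4, 2.52, 3.22, 0.47, -1.6], [-0.31, 0.47, 2.31, 2.93, 0.35, -1.46]]
-1 50 [None, None, [-0.25, 0.5, 2.6, 3.21, 0.83, -1.57], [-0.26, 0.5, 2.55, 3.21, 0.78, -1.58], [-0.32, 0.53, 2.35, 2.98, 0.62, -1.52]]
```

```bash
cat >> h.py <<'E'
def fk(q,k):
    d1,a1,L1,e,L2,Lt,o1,o6=k; A=Ro.from_euler
    R1=A("z",q[0]+o1); R2=R1*A("y",q[1]); R3=R2*A("y",q[2]); R4=R3*A("z",q[3]); R5=R4*A("y",q[4]); R6=R5*A("z",q[5]+o6)
    p=np.array([0,0,d1])+R1.apply([a1,0,0])+R2.apply([0,0,L1])+R3.apply([e,0,0])
    w=p+R3.apply([0,0,L2]); return w+R5.apply([0,0,Lt]),R6,w   # R6 z = tool approach
E
python3 - <<'E'
from h import *
S=[]
rng=np.random.default_rng(0)
while len(S)<40:
    p=np.r_[rng.uniform(.4,.8),rng.uniform(-.4,.4),rng.uniform(.05,.5)];r=orient(rng.uniform(-.5,.5),rng.uniform(-.2,1.2),1)
    q=env.solve_ik(p,r.as_quat())
    if q is not None:S.append((np.array(q),p,r.as_matrix()))
def res(k):
    o=[]
    for q,p,R in S:
        t,R6,_=fk(q,k); M=R6.as_matrix(); o+=[t-p,.1*(M[:,2]-R[:,1]),.1*(M[:,0]-R[:,2])]
    return np.ravel(o)
b=min((least_squares(res,[.4,0,.5,0,.5,.2,0,o]) for o in(0,1.57,3.14,-1.57)),key=lambda r:r.cost)
print(b.cost,b.x.round(5).tolist(), np.abs(b.fun).max())
E
```

```text
0.0005341503232966942 [0.31976, 0.00043, 0.54971, 0.0413, 0.60438, 0.25235, 0.03415, -3.11337] 0.00830858911331031
```

```bash
cat >> h.py <<'E'
K=[0.31976,0.00043,0.54971,0.0413,0.60438,0.25235,0.03415,-3.11337]
green=np.array([0.57096,0.04275,-0.32105])
g=np.array
X,Y,Zf,Zb=np.linspace(-.059,.059,5),g([-.016,.016]),np.linspace(-.06,.017,4),np.linspace(-.2,-.062,5)
PTS=np.vstack([g(np.meshgrid(X,Y,Zf)).reshape(3,-1).T,g(np.meshgrid(np.linspace(-.089,.089,7),[-.038,0,.038],Zb)).reshape(3,-1).T])
def clear(q):
    t,R,w=fk(q,K); P=np.vstack([R.apply(PTS)+t]); m=[P[:,2].min(),w[2]-.08]
    for c in(red,green):
        L=place([0,0,-c[2]],P-[c[0],c[1],0])
        for hx,zt in((.055,.21),(.012,.262)):
            d=np.maximum(np.c_[abs(L[:,0])-hx,abs(L[:,1])-.066,L[:,2]-zt],-1)
            m.append(np.where((d>0).any(1),np.linalg.norm(np.maximum(d,0),axis=1),d.max(1)).min())
    return g(m)
def path(qa,qb,n=25): return g([clear(qa+(qb-qa)*s) for s in np.linspace(0,1,n)]).min(0)
E
python3 - <<'E'
from h import *
best=[]
lows=[(a,gp,np.array(q)) for a in(42,46,50) for gp in(.02,.03,.04,.05) if (q:=env.solve_ik(*tcp(red,gp,np.radians(a),.012,-1))) is not None]
print(len(lows))
for a in(10,20,30,38):
  for gp in(.02,.05,.08,.11):
    for z in(.15,.2,.25,.3,.35):
      qh=env.solve_ik(*tcp(red,gp,np.radians(a),z,-1))
      if qh is None: continue
      for l in lows:
        m=path(np.array(qh),l[2],20); best.append((m.min(),a,gp,z,l[0],l[1],m.round(3).tolist(),np.round(qh,2).tolist(),l[2].round(2).tolist()))
best.sort(key=lambda b:-b[0])
for b in best[:6]:print(b)
E
```

```text
12
(np.float64(0.010652908974668154), 20, 0.11, 0.15, 42, 0.03, [0.011, 0.143, 0.014, 0.057, 0.012, 0.053], [-0.26, -0.24, 2.57, -0.04, 0.47, 1.67], [-0.26, 0.4, 2.58, 3.22, 0.57, -1.59])
(np.float64(0.010652908974668154), 30, 0.11, 0.2, 42, 0.03, [0.011, 0.143, 0.012, 0.055, 0.011, 0.051], [-0.25, -0.45, 2.62, -0.08, 0.45, 1.7], [-0.26, 0.4, 2.58, 3.22, 0.57, -1.59])
(np.float64(0.010649098184378977), 20, 0.05, 0.15, 42, 0.04, [0.011, 0.143, 0.016, 0.059, 0.013, 0.056], [-0.27, -0.11, 2.47, -0.04, 0.43, 1.65], [-0.26, 0.4, 2.59, 3.22, 0.58, -1.59])
(np.float64(0.010649098184378977), 20, 0.08, 0.15, 42, 0.04, [0.011, 0.143, 0.02, 0.063, 0.017, 0.059], [-0.27, -0.17, 2.52, -0.04, 0.45, 1.66], [-0.26, 0.4, 2.59, 3.22, 0.58, -1.59])
(np.float64(0.010649098184378977), 20, 0.11, 0.15, 42, 0.04, [0.011, 0.143, 0.023, 0.066, 0.021, 0.061], [-0.26, -0.24, 2.57, -0.04, 0.47, 1.67], [-0.26, 0.4, 2.59, 3.22, 0.58, -1.59])
(np.float64(0.010649098184378977), 30, 0.02, 0.2, 42, 0.04, [0.011, 0.143, 0.014, 0.057, 0.012, 0.054], [-0.27, -0.21, 2.47, -0.07, 0.36, 1.68], [-0.26, 0.4, 2.59, 3.22, 0.58, -1.59])
```

Run:
```python
from h import *
f=lambda gp,a,z:env.solve_ik(*tcp(red,gp,np.radians(a),z,-1))
q0=g(env.sense()["q"]); down=env.sense()["ee_rot"]
up=env.solve_ik([.7,0,.45],down)
print("lift",path(q0,g(up)).round(3))
for a,gp,z,zz in((20,.11,.15,.4),(20,.11,.15,.35),(20,.09,.18,.4)):
    h1=f(gp,a,zz);h=f(gp,a,z)
    print(a,gp,z,zz,h1 is not None,h is not None)
    if h1 is None or h is None: continue
    print(path(g(up),g(h1)).round(3),path(g(h1),g(h)).round(3))
    for la in(42,46,50):
      for lg in(.04,.05,.06,.07):
        l=f(lg,la,.02)
        if l is not None: print(la,lg,path(g(h),g(l)).round(3),np.round(l,2))
```

```text
lift [0.213 0.403 0.081 0.067 0.02  0.041]
20 0.11 0.15 0.4 True True
[0.4   0.579 0.228 0.194 0.224 0.182] [0.149 0.328 0.091 0.128 0.097 0.127]
42 0.04 [0.019 0.151 0.023 0.066 0.019 0.061] [-0.26  0.37  2.6   3.22  0.56 -1.59]
42 0.05 [0.019 0.151 0.032 0.075 0.028 0.07 ] [-0.25  0.36  2.61  3.22  0.57 -1.59]
42 0.06 [0.019 0.151 0.04  0.083 0.036 0.079] [-0.25  0.36  2.63  3.22  0.58 -1.59]
42 0.07 [0.019 0.151 0.049 0.092 0.045 0.088] [-0.25  0.36  2.65  3.23  0.6  -1.59]
46 0.04 [0.019 0.138 0.024 0.067 0.021 0.064] [-0.25  0.41  2.61  3.22  0.68 -1.58]
46 0.05 [0.019 0.138 0.033 0.076 0.03  0.073] [-0.25  0.41  2.63  3.22  0.7  -1.58]
46 0.06 [0.019 0.138 0.042 0.085 0.039 0.082] [-0.25  0.41  2.64  3.22  0.72 -1.58]
50 0.04 [0.019 0.125 0.025 0.068 0.024 0.064] [-0.25  0.47  2.62  3.21  0.82 -1.58]
50 0.05 [0.019 0.125 0.034 0.077 0.032 0.073] [-0.25  0.47  2.64  3.22  0.83 -1.57]
50 0.06 [0.019 0.125 0.043 0.086 0.04  0.082] [-0.24  0.47  2.65  3.22  0.85 -1.57]
20 0.11 0.15 0.35 True True
[0.35  0.529 0.185 0.16  0.188 0.166] [0.149 0.328 0.095 0.135 0.1   0.133]
42 0.04 [0
[... 1072 characters left out ...]
.36  2.61  3.22  0.57 -1.59]
42 0.06 [0.019 0.151 0.03  0.073 0.027 0.069] [-0.25  0.36  2.63  3.22  0.58 -1.59]
42 0.07 [0.019 0.151 0.038 0.081 0.035 0.077] [-0.25  0.36  2.65  3.23  0.6  -1.59]
46 0.04 [0.019 0.138 0.015 0.058 0.014 0.056] [-0.25  0.41  2.61  3.22  0.68 -1.58]
46 0.05 [0.019 0.138 0.024 0.067 0.022 0.064] [-0.25  0.41  2.63  3.22  0.7  -1.58]
46 0.06 [0.019 0.138 0.033 0.076 0.03  0.072] [-0.25  0.41  2.64  3.22  0.72 -1.58]
50 0.04 [0.019 0.125 0.018 0.061 0.016 0.059] [-0.25  0.47  2.62  3.21  0.82 -1.58]
50 0.05 [0.019 0.125 0.026 0.069 0.024 0.066] [-0.25  0.47  2.64  3.22  0.83 -1.57]
50 0.06 [0.019 0.125 0.035 0.078 0.033 0.074] [-0.24  0.47  2.65  3.22  0.85 -1.57]
```

Run:
```python
from h import *
import cv2
f=lambda gp,a,z:env.solve_ik(*tcp(red,gp,np.radians(a),z,-1))
h1=f(.11,20,.4);
env.move_linear([.7,0,.45],feed=.25)
env.move_j(f(.11,20,.4)); print(env.sense()["time"])
a=cams.get_image("side")[195:325,225:385]
cv2.imwrite("pics/side1z.png",cv2.resize(a,None,fx=5,fy=4.6,interpolation=cv2.INTER_CUBIC))
b=cams.get_image("scene"); cv2.imwrite("pics/scene1z.png",cv2.resize(b[140:310,190:340],None,fx=3.5,fy=3.5,interpolation=cv2.INTER_CUBIC))
```

```text
2.6
```

View pics/side1z.png

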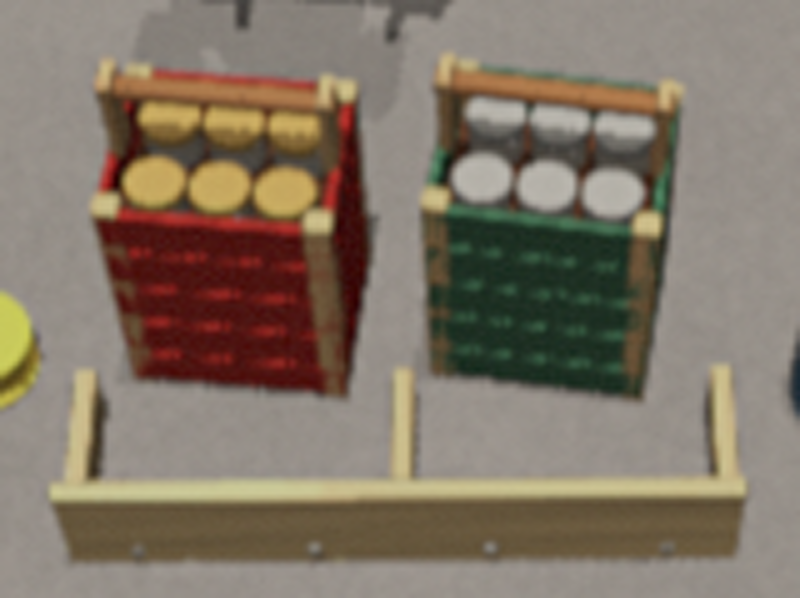

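View pics/scene1z.png

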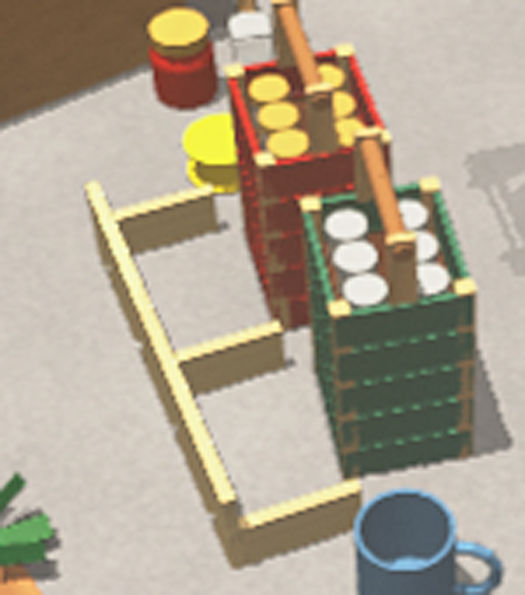

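Run:
```python
from h import *
cs,cc=cams.get_calibration("side"),cams.get_calibration("scene")
Zs=lambda a:g(a)/[5,4.6]+[225,195]; Zc=lambda a:g(a)/3.5+[190,140]
def fit2(Ls,us,Lc,uc,x0):
    r=least_squares(lambda v:np.vstack([proj(cs,place(v,Ls))-Zs(us),proj(cc,place(v,Lc))-Zc(uc)]).ravel(),x0,loss="soft_l1"); print(r.x.round(4),r.fun.reshape(-1,2).round(1).tolist()); return r.x
k=fit2([[.067,-.191,0],[.067,.191,0],[.055,-.191,.09],[.055,.191,.09],[-.045,-.185,.05],[-.045,0,.05],[-.045,.185,.05]],
 [[72,558],[735,553],[52,486],[745,480],[87,370],[404,368],[720,366]],
 [[.061,-.191,.09],[.061,.191,.09],[-.045,.185,.05],[-.045,0,.05],[-.045,-.185,.05]],[[92,185],[232,500],[358,487],[280,327],[213,193]],rack)
F=[[.055,-.065,0],[.055,.065,0],[.055,-.065,.2],[.055,.065,.2]]
r=fit2(F,[[133,378],[347,395],[93,213],[332,232]],[[.055,-.065,.2],[-.055,-.065,.2],[.055,.065,.2]],[[230,72],[346,50],[262,160]],red)
n=fit2(F,[[430,375],[645,398],[422,209],[662,237]],[[.055,-.065,.2],[-.055,-.065,.2],[.055,.065,.2],[-.055,.065,.2],[.055,.065,0]],[[303,203],[430,183],[333,315],[474,288],[348,475]],green)
for c in(r,n): print("in rack",place([0,0,-k[2]],[[*(c-k)[:2],0]])[0,:2].round(4),(c-k)[2].round(4))
```

```text
[ 0.6646 -0.0638 -0.2028] [[0.2, 1.7], [0.8, 1.8], [-0.0, -0.9], [0.9, -0.6], [0.2, -0.1], [0.4, -0.1], [0.7, -0.1], [-0.4, -1.8], [-1.0, -0.3], [0.4, -1.4], [0.2, -1.3], [-0.2, -2.4]]
[ 0.535  -0.133  -0.3064] [[0.6, 0.7], [0.7, 0.6], [-0.2, -0.4], [-0.1, -0.7], [-1.2, -2.7], [1.7, -3.2], [-0.3, 0.7]]
[ 0.5737  0.043  -0.3564] [[0.3, 0.7], [0.2, 1.1], [0.1, -0.3], [0.1, -0.6], [-1.2, -2.0], [1.6, -2.9], [-0.0, -0.3], [1.0, -0.1], [-1.1, 1.7]]
in rack [-0.113  -0.0939] -0.1036
in rack [-0.1104  0.0863] -0.1536
```

```bash
cat >> h.py <<'E'
rack=g([.6646,-.0638,-.2028]); red=g([.535,-.133,-.3064]); A=np.radians(46)
F=lambda:np.round(env.sense()["ft_force"],1)
def wp(u):
    "crate pose after fraction u of the push; yaw and side offset are done at u=0.7"
    w=min(u/.7,1); s=-.113*(1-u); c=home(s,-.0014*(1-w)); c[2]=red[2]+(rack[2]-red[2])*w; return c
def go(cr,gap=0,zl=.012,feed=.05):
    p,q=tcp(cr,gap,A,zl,-1); env.move_linear(p,feed=feed,rot=q)
E
python3 - <<'E'
from h import *
import cv2
f=lambda gp,a,z:env.solve_ik(*tcp(red,gp,np.radians(a),z,-1))
env.move_j(f(.11,20,.15)); print(F())
env.move_j(f(.06,46,.02)); s=env.sense();print(s["time"],s["q"],F())
go(red,.05,feed=.1); go(red,.008,feed=.1); f0=F(); print(f0)
for u in(0,.05,.1,.2): go(wp(u),0); print(u,F()-f0)
print(env.sense()["time"])
b=cams.get_image("scene"); cv2.imwrite("pics/scene2z.png",cv2.resize(b[100:310,180:390],None,fx=2.8,fy=2.8,interpolation=cv2.INTER_CUBIC))
E
```

```text
[0.6 0.1 0.4]
6.4 [-0.25774874  0.40895456  2.64220939  3.19463741  0.71318046 -1.57698176] [ 0.1  0.1 -0.4]
[-0.7 -0.5 -0.2]
0 [ 1.4  1.4 -0.1]
0.05 [ 0.   1.  -0.2]
0.1 [-0.3  1.5 -0.9]
0.2 [-0.4  0.6  0. ]
8.4417
```

View pics/scene2z.png

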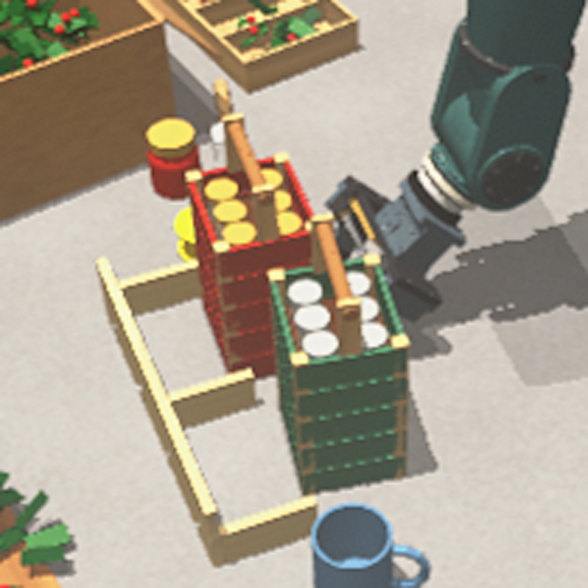

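The scene view shows the base corner moved from (273,234) to (264,233) in the full image. The crate is upright and sliding, and the gripper sits low behind it.

Run:
```python
from h import *
import cv2
for u in(.35,.5,.6,.7,.8,.9): go(wp(u),0); print(u,F())
print(env.sense()["time"])
a=cams.get_image("side")[195:325,225:385]
cv2.imwrite("pics/side2z.png",cv2.resize(a,None,fx=5,fy=4.6,interpolation=cv2.INTER_CUBIC))
```

```text
0.35 [-0.5 -0.6  0.5]
0.5 [ 0.9  0.  -0.4]
0.6 [ 0.8  0.2 -0.1]
0.7 [ 0.9  0.9 -0.4]
0.8 [-0.  -0.1  0. ]
0.9 [-0.7 -0.4 -0.5]
10.975
```

View pics/side2z.png

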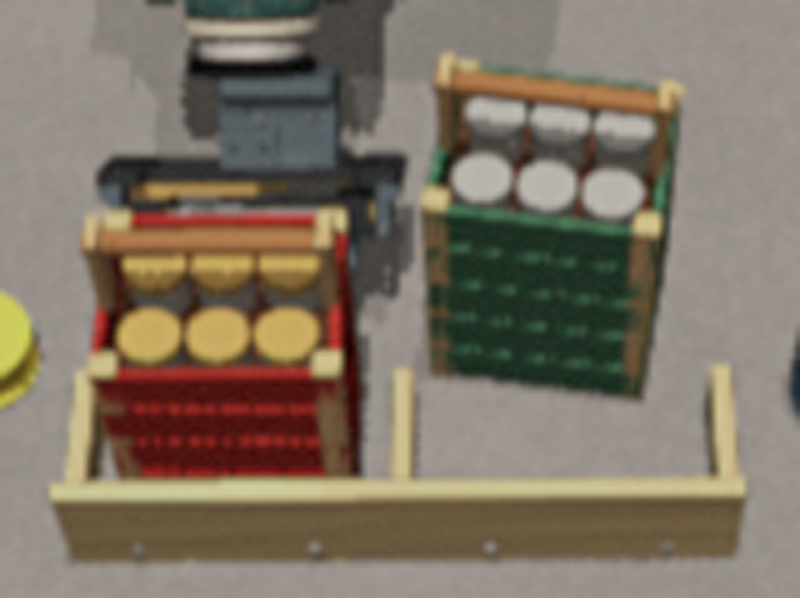

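The red crate is upright in the bay and square to the board, with gaps on both sides. Green hasn't moved. Next is the final creep to contact, watching the force.

Run:
```python
from h import *
import cv2
f0=F(); ax=g([np.cos(rack[2]),np.sin(rack[2]),0])
for s in np.arange(-.009,.016,.0015):
    go(home(s),0,feed=.03); st=env.sense(); n=(F()-f0)@ax
    pr=(g(st["tool_pos"])-tcp(home(0),0,A,.012,-1)[0])@ax
    print(round(s*1e3,1),round(pr*1e3,1),n.round(1),st["torque"].round(2) if hasattr(st["torque"],"round") else st["torque"])
    if n<-18: break
print(env.sense()["time"])
for n,(r,c) in {"side":((195,325),(225,385)),"scene":((120,310),(190,340))}.items():
    a=cams.get_image(n)[r[0]:r[1],c[0]:c[1]]; cv2.imwrite(f"pics/{n}3z.png",cv2.resize(a,None,fx=5 if n=="side" else 3,fy=4.6 if n=="side" else 3,interpolation=cv2.INTER_CUBIC))
```

```text
-9.0 -9.3 -4.8 [ 0.19  0.77 -0.06]
-7.5 -7.9 -6.4 [ 0.19  0.8  -0.01]
-6.0 -6.4 -6.8 [ 0.21  0.88 -0.03]
-4.5 -4.9 -5.9 [ 0.21  0.88 -0.04]
-3.0 -3.4 -6.9 [ 0.23  0.79 -0.01]
-1.5 -1.9 -5.0 [0.19 0.84 0.02]
-0.0 -0.8 -10.0 [ 0.15  0.85 -0.03]
1.5 -0.4 -21.6 [-0.    0.71 -0.17]
13.025
```

View pics/side3z.png

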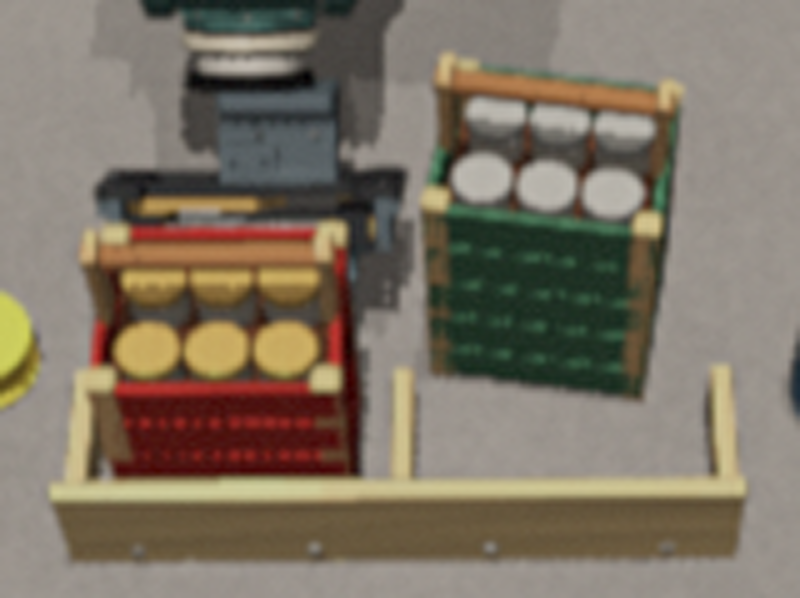

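Run:
```python
from h import *
import cv2
ax=g([np.cos(rack[2]),np.sin(rack[2]),0])
def rep(t): s=env.sense(); print(t,round(float(F()@ax),1),np.round(s["torque"],2))
def near(s,dy):   # yaw about the near-face centre
    c=home(s); m=place(c,[[-.055,0,0]])[0]; y=c[2]+dy; return g([m[0]+.055*np.cos(y),m[1]+.055*np.sin(y),y])
for s,dy in((.0025,0),(.0025,.012),(.0025,-.012),(.0025,0)):
    go(near(s,dy),feed=.02); rep((s,dy))
go(home(0),.01,feed=.03); rep("off"); go(home(0),.05,feed=.1); rep("clear")
env.dwell(.3); print(env.sense()["time"])
sd=cams.get_image("side")[195:325,225:385]; sc=cams.get_image("scene")[120:310,190:340]
r=lambda a,k:cv2.resize(a,None,fx=k,fy=k,interpolation=cv2.INTER_CUBIC)
a,b=r(sd,2.8),r(sc,2.3); H=max(len(a),len(b)); pad=lambda x:np.vstack([x,np.zeros((H-len(x),x.shape[1],3),np.uint8)])
cv2.imwrite("pics/end.png",np.hstack([pad(a),pad(b)]))
```

```text
(0.0025, 0) -28.1 [-0.12  0.59 -0.24]
(0.0025, 0.012) -27.2 [-0.57  0.91 -0.83]
(0.0025, -0.012) -23.2 [0.32 1.25 0.22]
(0.0025, 0) -20.6 [0.4  1.46 0.01]
off -0.2 [ 0.16  0.55 -0.  ]
clear -0.1 [ 0.19  0.52 -0.01]
15.5417
```

View pics/end.png

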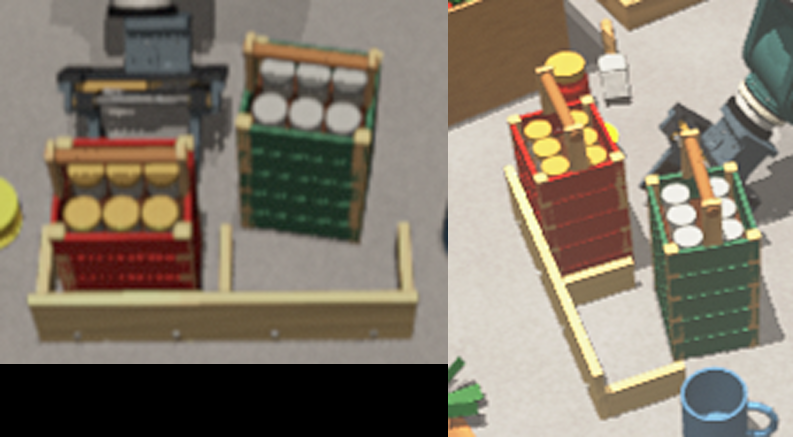

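The crate is upright with its far face on the back board in both views. The gripper is clear and the green crate hasn't moved.

```bash
python3 -c "
from station import env
env.sign_off(); print(env.sense()['time'])"
```

```text
the job is handed in; nothing more can be done
the job is handed in; nothing more can be done
```

The red crate is home in the right-hand bay, flush against the back board, and I've handed the job in. The clock read about 15.5 s at my last check, against the 38 s limit.

- **Push:** I pushed with both fingertips of the open, tilted gripper, about 35 mm above the table. The crate turned square to the rack as it slid, needing about 5–7 N. It stayed upright, and the handle was not touched.
- **Seating:** Contact with the board came within 1 mm of the home position I had measured from the pictures. I pressed to about 28 N and rocked the push slightly left and right; both sides resisted about equally, so the crate sits flat on the board. Then I backed off 50 mm, and the contact force dropped to zero.
- **Final pictures:** The crate is upright and against the board, and the green crate, mug and spool look unmoved. The other bystanders were not checked again at the end.
- **Disagreements:** The force readings during the first 90% of the push showed almost nothing, probably because they were taken when the arm had stopped. I relied on the pictures for that part. My two position measurements agreed to about 2 mm for the rack and the red crate. The green crate's angle differed by about 0.035 rad between measurements, because the gripper partly hid it in the first.

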